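Slide a reagent pack out of a touching row and load it into the analyser

TASK

Push the reagent pack with two round caps out of the touching row, until it stands clear of the other packs by about a finger's width, then slide it, standing on the bench and never lifted, between the guide rails of the analyser's bay and on until it is fully home against the stop, with the presence pin pressed in by the pack; then let go. Leave the other packs and everything else on the bench where they are, and be gentle: feel for the stop, do not ram the pack into the analyser.

Things in the scene. Friction and masses are not known exactly. Their poses are not given: they have to be found in the camera images.
- pack_center (a point): the pack to load, at its centre (25 mm up): a grey plastic box, 36 mm (its x) x 96 mm (its y) x 50 mm high, on top two round caps of 26 mm, 24 mm either side of the centre along y, only 2.5 mm high (too low to grip). 100 to 220 g. Starts in any of the four places of the row, long faces touching its neighbours. Its +y points roughly towards the analyser. Once clear it can be held across its 36 mm width
- pack_end (a point): the middle of that pack's free -y end face (36 mm wide, 50 mm high), 25 mm up: the face to push on, with closed fingertips. Axes as the pack's. Pushed off the middle of this face the pack turns. It slides on the bench with 0.3 to 3 N, more if the hand presses it down
- pack_one: a grey plastic reagent pack of the same body as the wanted one (36 x 96 x 50 mm, long side along its y, origin at the centre of its underside), 160 g; on its top is one round cap of 28 mm in the middle, 2.5 mm high; stands in the touching row, must stay where it is
- pack_bar: a grey plastic reagent pack of the same body as the wanted one (36 x 96 x 50 mm, long side along its y, origin at the centre of its underside), 160 g; on its top is one long rectangular lid of 22 x 76 mm, 2.5 mm high; stands in the touching row, must stay where it is
- pack_three: a grey plastic reagent pack of the same body as the wanted one (36 x 96 x 50 mm, long side along its y, origin at the centre of its underside), 160 g; on its top are three round caps of 18 mm in a line, 2.5 mm high; stands in the touching row, must stay where it is
- analyser: the fixed benchtop analyser with its bay. Origin on the bench at the middle of the bay's mouth, +y into the bay. The bay's floor is the bench. Two aluminium rails 10 mm high, 8 mm wide, run from y = 0 back to the housing, 42 mm apart inside; before y = 0 they flare to about 53 mm apart at y = -28 mm. Fingers holding the pack more than 12 mm above the bench pass over them. White housing, 170 mm high, from y = 145 mm
- bay_end (a point): a point in the bay's middle line, on the bench, 90 mm past the mouth. The rigid steel stop block (30 mm wide, 10 to 44 mm above the bench) that closes the bay has its front face within 10 mm before or behind this point, locked at a different depth each time and not measured: it must be felt for (or seen)
- pin (a joint): the presence pin, a brass pin of 12 mm diameter standing 5 mm out of the stop's face, 26 mm above the bench. Value in m: how far it is pressed in: 0 = out (start), 0.005 = flush with the stop (the pack touching the stop). It yields to about 2 N and stays where it is pushed; then the stop is rigid and the force rises steeply
- tube_rack: a red rack with yellow-capped tubes, 90 x 210 x 108 mm, loose, beyond the row; leave it alone. Origin: centre of its underside
- jar: an amber jar of 52 mm diameter, 55 mm high, loose, to the right of the row; leave it alone. Origin: centre of its underside
- tip_box: a blue pipette tip box, 85 x 120 x 53 mm, loose, at the far side; leave it alone. Origin: centre of its underside
There are look-alikes about, which are no part of the job. What is shaped like the part that bears pack_center but blue is not meant.

How it is judged:
By the outcome, as a careful person would: the job done as asked, in the order asked, and still so for the second after the job is handed in, with the robot touching nothing.
It also fails if it takes over 67 s, if anything falls off the work surface, if the arm or the gripper's body presses on something with over 40 N, if the wrist force passes 120 N, or if a joint passes its speed limit or range.

ROBOT

A 7-joint arm with a two-finger parallel gripper is mounted at the origin on the work surface. World frame = base frame: x ahead of the robot, y to its left, z up, the work surface at z = 0. Lengths are in m, angles in rad, forces in N, time in s.
With the tool pointing down it reaches from about 0.4 to 0.9 m from the base axis. Payload 5.5 kg.
Tool frame: the origin (TCP) lies midway between the tips of the shut fingers; the grasp point (between the pads) lies 19 mm behind it (bot.grasp_offset is the z of the grasp point in the tool frame, in m); z points along the fingers, y is the direction in which the jaws open and shut (so a half turn about z gives the same grasp; the last joint's range is limited). The gripper opens to 92 mm and grips with 3 to 60 N. Pads are 19 mm wide; open, the fingers measure 130 mm over their backs; the gripper's body (75 mm by 190 mm) begins 47 mm behind the grasp point.
Start: joints at [-1.062, 0.501, -0.427, 1.55, 0.221, 1.138, -0.21], TCP at [0.158, 0.63, 0.206] pointing down, gripper open.
Joint ranges: [-2.88, 2.88], [-0.31, 2.03], [-1.54, 1.56], [0.2, 2.42], [-1.41, 4.55], [0.19, 2.02], [-2.57, 2.57]. Speed limits (rad/s): [2.57, 2.57, 3.14, 3.14, 3.14, 3.14, 3.14].

INTERFACE

Orientations are given as a unit quaternion [x, y, z, w].
In Python, from cell import bot, imaging, ticket gives the robot as it stands.
- The arm moves only by the shell command python3 -m jog 'ROWS' [FORCE]. ROWS is JSON, a list of rows, each a list of 7 numbers: the shift along the tool's x, y, z in cm, then the turn, a rotation vector about the tool's x, y, z in degrees, then the opening, from -1 (shut) to 1 (fully open). A call has 1 to 12 rows; each row is the pose to reach, as a shift and turn from the pose measured when the call began, along the tool's axes at that moment; what a row does not reach only later rows make up. A row lasts 1/10 s, in which the tool goes at most 50 mm and 8.59 degrees, less where a joint would pass 70% of its speed; a pose out of reach is approached as far as the arm can. A call with a gripper value outside its range is refused whole. The fingers move at their own pace and stop on an object; FORCE is the grip in N (left out, the last holds). Time passes only in rows, so rows that repeat a pose let the fingers close. It gives the time, the measured TCP pose, the force and the opening at its end, in the units of the state.
- bot.get_obs(): the state, without advancing time (a new reading comes with each control period).
- imaging.grab_frame(name): name is "scene" or "top"; returns a dict with "pixels" (400x640x3 uint8, red, green, blue), "fx", "fy", "cx", "cy" (pixels), "k1" (the pictures are not rectified: a ray, as slopes to the right and down, at radius r is drawn at 1 + k1 r^2 times it, then the intrinsics apply), "R" (3x3) and "t" (3): a world point X has camera coordinates R X + t. Camera axes: x right, y down, z forward; pixel columns grow to the right and rows downward; lengths in m; the calibration is good to about 2 mm. A picture is of the moment at which its call begins. There is no depth.
- ticket.finish_job(): hands the job in, once; it reports no verdict.
The state is a dict: "time_s": time; "qpos": joint angles; "joint_vel": joint speeds; "tau": joint torques, N m; "tool_pos": TCP position; "tool_rot": TCP orientation; "wrist_force": force on the tool from outside, world axes, zero at the start; "wrist_torque": the same for the moment, N m; "gripper_width": finger opening in m.
Only numpy, scipy, OpenCV 4.12 (cv2) and the standard library are available. Lean on these libraries where they do the work, as an engineer would, in place of code of your own. Each camera call takes 0.05 s, during which the arm holds its last target. There are 200 camera calls.

## Working session

There is one attempt and no reset: what is moved stays moved. The work goes in short steps, Python scripts to look and compute and a shell command to move; the robot and the scene stay as the last step left them, time stands still between calls to the robot, and variables do not carry over. Pictures are saved under pics/ and viewed, about 8 in all and at most 12, crops included, and the job is handed in when it is done.

```bash
ls; mkdir -p pics; python3 - <<'E'
from cell import bot, imaging
import cv2
for n in("scene","top"):
    f=imaging.grab_frame(n); cv2.imwrite(f"pics/{n}0.png",f["pixels"][:,:,::-1])
    print({k:v for k,v in f.items() if k!="pixels"})
print(bot.get_obs(),bot.grasp_offset)
E
```

```text
pics
{'fx': 444.27582579688465, 'fy': 444.27582579688465, 'cx': 307.6385022991197, 'cy': 199.02293123596306, 'k1': -0.10366372728667649, 'R': array([[ 0.64453161,  0.76457719,  0.00085388],
       [ 0.55252371, -0.46499993, -0.6917316 ],
       [-0.52848515,  0.44631467, -0.72215418]]), 't': array([-0.31086473, -0.30506643,  1.55743428])}
{'fx': 436.73999305052547, 'fy': 436.73999305052547, 'cx': 314.0078232844883, 'cy': 193.31894215497042, 'k1': -0.08085757718708868, 'R': array([[-0.02577805, -0.99965513,  0.00501159],
       [-0.99158469,  0.02493307, -0.12703598],
       [ 0.12686721, -0.00824415, -0.99188545]]), 't': array([-0.04904337,  0.54110812,  1.16056868])}
{'time_s': 0.1, 'qpos': array([-1.06177857,  0.50174784, -0.42677581,  1.55132515,  0.22083734,
        1.13828086, -0.21032238]), 'joint_vel': array([ 5.59353313e-04, -2.28992383e-03,  2.71210688e-05, -2.19927781e-03,
       -3.35153265e-04,  1.56923789e-03,  4.26775297e-04]), 'tau': array([-1.24178105e-02, -5.67862809e+01, -5.83870813e+00, -2.79913133e+01,
       -6.89018983e-02,  2.40415859e-02,  3.96851055e-05]), 'tool_pos': array([0.15808716, 0.62981569, 0.20499166]), 'tool_rot': array([ 1.22594755e-01,  9.92456447e-01, -8.45068995e-04, -1.13434613e-04]), 'wrist_force': array([-3.97843461e-01,  3.21581739e-04, -1.68914319e-01]), 'wrist_torque': array([-0.01685715,  0.01985139,  0.01931317]), 'gripper_width': 0.09189450358511321} -0.0188
```

View pics/scene0.png

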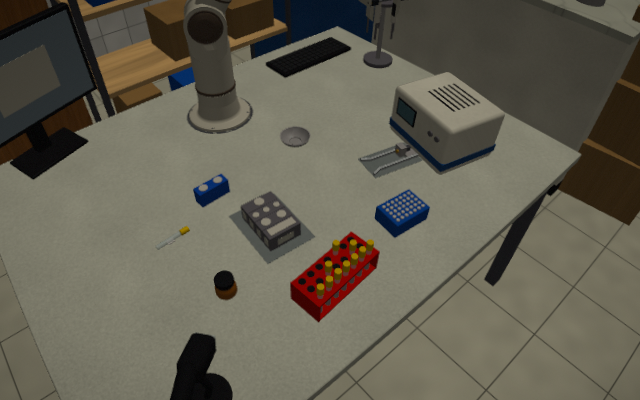

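View pics/top0.png

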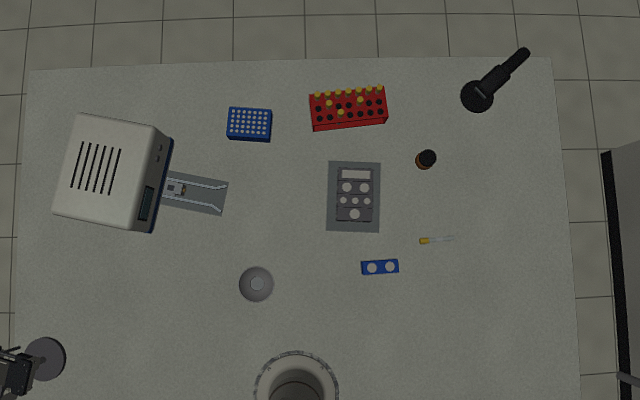

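The scene shows a grey row on a mat. From far to near in the top view it runs: long lid (355,174), two caps (347/363,187), three caps (355,201), one cap (355,214). Possible confusions are the blue two-cap box (380,267), which is excluded by colour, and the three-cap and one-cap packs. I'll check the choice in a close crop.

```bash
cat > h.py <<'E'
import numpy as np, cv2
from cell import bot, imaging
from scipy.spatial.transform import Rotation as Ro
def proj(f,X):
    c=f["R"]@np.asarray(X,float)+f["t"]; s=c[:2]/c[2]; s=s*(1+f["k1"]*(s@s)); return np.array([f["fx"]*s[0]+f["cx"],f["fy"]*s[1]+f["cy"]])
def back(f,u,v,z):
    d=np.array([(u-f["cx"])/f["fx"],(v-f["cy"])/f["fy"]]); s=d.copy()
    for _ in range(20): s=d/(1+f["k1"]*(s@s))
    ray=f["R"].T@np.array([s[0],s[1],1]); o=-f["R"].T@f["t"]; return o+ray*(z-o[2])/ray[2]
def crop(f,u0,v0,u1,v1,k,name):
    im=cv2.resize(f["pixels"][v0:v1,u0:u1,::-1],None,fx=k,fy=k,interpolation=cv2.INTER_CUBIC); im=cv2.convertScaleAbs(im,alpha=1.5); return im
E
python3 - <<'E'
from h import *
f=imaging.grab_frame("top")
a=crop(f,315,155,395,240,7,0); b=crop(f,155,165,235,220,7,0)
cv2.imwrite("pics/c1.png",a); cv2.imwrite("pics/c2.png",b)
print(proj(f,bot.get_obs()["tool_pos"]))
E
```

```text
[ 23.52598271 352.67481376]
```

View pics/c1.png

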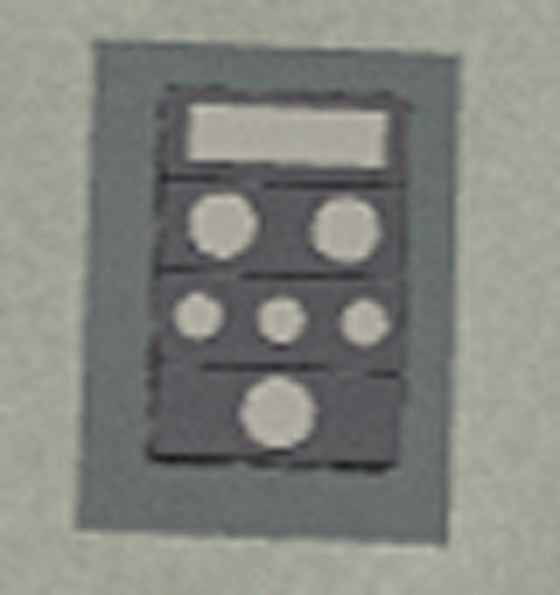

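View pics/c2.png

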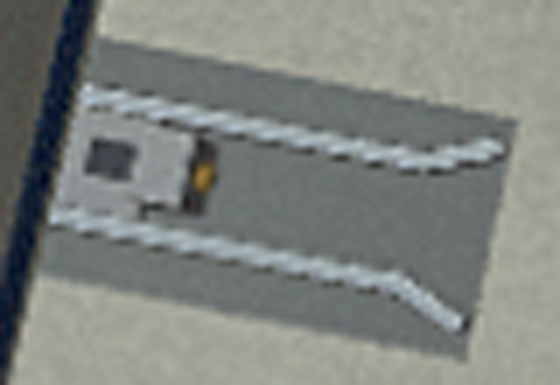

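Close crop c1: the two caps are at crop (222,225) and (346,230), on the second pack from the far side, which confirms the choice. Crop c2: the rails run (90,97)–(420,162) and (60,217)–(390,277), bending at the mouth. The stop face is at about x=212 and the pin at (203,178).

```bash
python3 - <<'E'
from h import *
f=imaging.grab_frame("top")
def P(c,x,y,z): 
    o=(315,155) if c==1 else (155,165)
    return back(f,o[0]+(x+.5)/7-.5,o[1]+(y+.5)/7-.5,z)[:2]
c1=P(1,222,225,.0525);c2=P(1,346,230,.0525)
print("caps",c1,c2,np.linalg.norm(c1-c2),"ctr",(c1+c2)/2,"yaw of +y",np.degrees(np.arctan2(*(c1-c2)[::-1])))
r1=[P(1,*p,.05) for p in((160,180),(405,187),(155,272),(402,277))]
for p,q in((0,1),(2,3)): d=r1[p]-r1[q];print("row seam",r1[p],r1[q],np.linalg.norm(d),np.degrees(np.arctan2(d[1],d[0])))
t=[P(1,*p,.0525) for p in((198,316),(364,322))];d=t[0]-t[1];print("three",(t[0]+t[1])/2,np.degrees(np.arctan2(d[1],d[0])))
t=[P(1,*p,.0525) for p in((190,134),(388,137))];d=t[0]-t[1];print("bar",(t[0]+t[1])/2,np.degrees(np.arctan2(d[1],d[0])))
u=[P(2,*p,.01) for p in((90,97),(420,162))];l=[P(2,*p,.01) for p in((60,217),(390,277))]
for a,b in(u,l):
    d=a-b;print("rail",a,b,np.linalg.norm(d),np.degrees(np.arctan2(d[1],d[0])))
m=(u[1]+l[1])/2; d=(u[0]-u[1])+(l[0]-l[1]); d/=np.linalg.norm(d); n=np.array([d[1],-d[0]])
print("mouth",m,"dir",d,np.degrees(np.arctan2(d[1],d[0])),"sep",(u[1]-l[1])@n,(u[0]-l[0])@n)
for nm,p,z in(("pin",(203,178),.026),("stop",(190,172),.044)): q=P(2,*p,z)-m; print(nm,q@d,q@n)
E
```

```text
caps [ 0.55319738 -0.15033607] [ 0.55005583 -0.19823427] 0.048001114440991074 ctr [ 0.55162661 -0.17428517] yaw of +y 86.24744895099317
row seam [ 0.5717589  -0.12711838] [ 0.56667595 -0.22218915] 0.09520654934369115 86.93959892726923
row seam [ 0.53587766 -0.12401107] [ 0.53152657 -0.21950888] 0.09559687310567586 87.39128214942211
three [ 0.51611867 -0.17179598] 86.46164409835204
bar [ 0.58759616 -0.17762602] 87.7338934104753
rail [0.59568675 0.35023578] [0.56570494 0.21559603] 0.13793756101252158 77.44610841475418
rail [0.54711895 0.36162841] [0.51963828 0.22751958] 0.13689545550430912 78.41964760753672
mouth [0.54267161 0.22155781] dir [0.20908895 0.97789663] 77.9310322449831 sep 0.04754151234452729 0.04987635838141395
pin 0.07897578512354937 -1.2863598255870301e-05
stop 0.0788360149763145 -6.59296872654383e-05
```

```bash
cat >> h.py <<'E'
def plan(x,y,z,yaw):
    "shift cm / turn deg in present tool axes for TCP at x,y,z, tool down, tool y at yaw deg"
    o=bot.get_obs(); R0=Ro.from_quat(o["tool_rot"]); a=np.radians(yaw)
    Y=np.array([np.cos(a),np.sin(a),0]); Z=np.array([0,0,-1.]); T=Ro.from_matrix(np.c_[np.cross(Y,Z),Y,Z])
    print(np.round(R0.inv().apply(np.array([x,y,z])-o["tool_pos"])*100,2),np.round((R0.inv()*T).as_rotvec(degrees=True),2),"t",o["time_s"])
E
python3 -c "
from h import *
plan(.45,.1,.22,75.9);plan(.5470,-.275,.12,87)"
```

```text
[-41.21 -44.31  -1.42] [-0.06 -0.    0.02] t 0.2
[-59.74 -78.31   8.62] [-6.000e-02 -1.000e-02 -1.108e+01] t 0.2
```

```bash
python3 -m jog '[[-5,-4,-1.4,0,0,0,-1],[-9,-8,-1.4,0,0,0,-1],[-12,-12,-1.4,0,0,0,-1],[-16,-16,-1.4,0,0,0,-1],[-19.5,-20,-1.4,0,0,0,-1],[-23,-24,-1.4,0,0,0,-1],[-27,-28,-1.4,0,0,0,-1],[-30,-32,-1.4,0,0,0,-1],[-34,-36,-1.4,0,0,0,-1],[-37.5,-40,-1.4,0,0,0,-1],[-41,-44,-1.4,0,0,0,-1],[-41,-44,-1.4,0,0,0,-1]]'; python3 -c "
from h import *
plan(.5470,-.268,.12,87);plan(.5470,-.268,.02,87)"
```

```text
time_s: 1.4
tool_pos: [0.4476, 0.1049, 0.2201]
tool_rot: [0.122, 0.992, -0.0, 0.0]
wrist_force: [2.0, 1.0, -0.8]
gripper_width: 0.0019
[-18.7  -33.74  10.05] [ -0.05   0.03 -11.07] t 1.4
[-18.69 -33.73  20.05] [ -0.05   0.03 -11.07] t 1.4
```

```bash
python3 -m jog '[[-2,-4,1,0,0,-2,-1],[-4,-8,2,0,0,-4,-1],[-7,-12,3,0,0,-6,-1],[-9,-16,4,0,0,-8,-1],[-11.5,-20,5,0,0,-10,-1],[-14,-24,7,0,0,-11,-1],[-16,-28,8,0,0,-11,-1],[-18,-32,10,0,0,-11,-1],[-18.7,-33.7,10,0,0,-11,-1],[-18.7,-33.7,10,0,0,-11,-1],[-18.7,-33.7,10,0,0,-11,-1]]'; python3 - <<'E'
from h import *
plan(.5470,-.268,.02,87)
f=imaging.grab_frame("scene"); cv2.imwrite("pics/s1.png",crop(f,180,140,340,280,5,0))
E
```

```text
time_s: 2.5
tool_pos: [0.5472, -0.2665, 0.1205]
tool_rot: [0.027, 1.0, 0.0, 0.0]
wrist_force: [-0.5, 0.1, -0.5]
gripper_width: 0.0003
[ 1.000e-02 -1.600e-01  1.005e+01] [ 0.01  0.02 -0.07] t 2.5
```

View pics/s1.png

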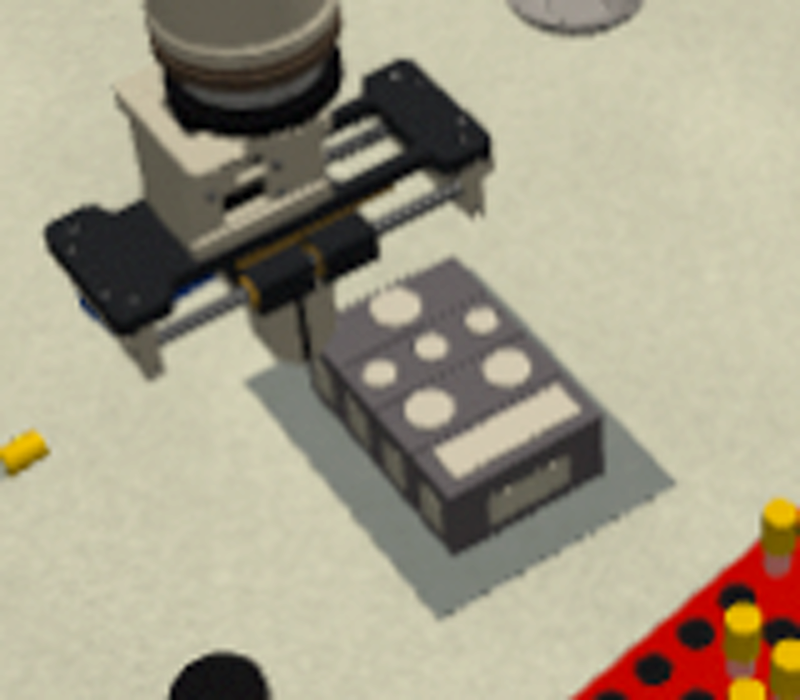

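The picture shows the shut fingers hanging in front of the row's end faces (crop ~300,320), with the jaw line along the push direction. Next I go down and push.

```bash
python3 -m jog '[[0,-0.1,4,0,0,0,-1],[0,-0.1,7.5,0,0,0,-1],[0,-0.1,10,0,0,0,-1],[0,-0.1,10,0,0,0,-1],[0,0.3,10,0,0,0,-1],[0,0.6,10,0,0,0,-1],[0,0.9,10,0,0,0,-1],[0,1.2,10,0,0,0,-1],[0,1.5,10,0,0,0,-1],[0,1.8,10,0,0,0,-1]]'; python3 - <<'E'
from h import *
plan(.5470,-.240,.02,87)
E
```

```text
time_s: 3.55
tool_pos: [0.5488, -0.2472, 0.0212]
tool_rot: [0.026, 1.0, 0.0, 0.001]
wrist_force: [-0.0, 0.4, 0.0]
gripper_width: 0.0002
[0.22 0.71 0.12] [0.02 0.08 0.04] t 3.55
```

```bash
python3 -m jog '[[0.1,0.4,0,0,0,0,-1],[0.1,0.8,0,0,0,0,-1],[0.1,1.2,0,0,0,0,-1],[0.1,1.6,0,0,0,0,-1],[0.1,2.0,0,0,0,0,-1],[0.1,2.4,0,0,0,0,-1],[0.1,2.8,0,0,0,0,-1],[0.1,3.2,0,0,0,0,-1],[0.1,3.6,0,0,0,0,-1],[0.1,4,0,0,0,0,-1],[0.1,4.0,0,0,0,0,-1]]'; python3 - <<'E'
from h import *
plan(.5470,-.240,.02,87)
f=imaging.grab_frame("scene"); cv2.imwrite("pics/s2.png",crop(f,180,140,340,280,5,0))
E
```

```text
time_s: 4.65
tool_pos: [0.5501, -0.2062, 0.0213]
tool_rot: [0.025, 1.0, 0.0, 0.001]
wrist_force: [0.2, -0.0, -0.2]
gripper_width: 0.0005
[ 0.14 -3.39  0.13] [0.05 0.09 0.09] t 4.65
```

View pics/s2.png

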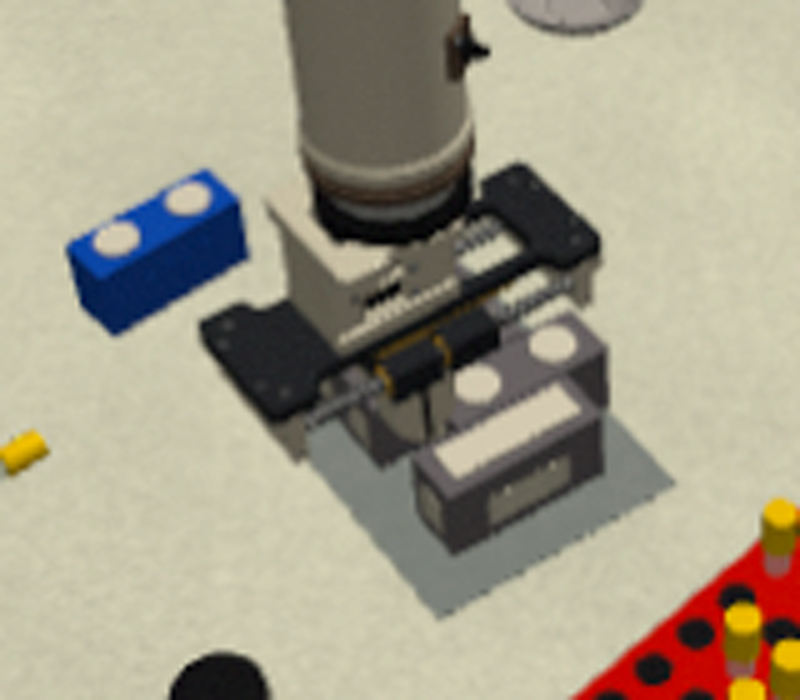

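The two-cap pack is sliding out cleanly and the neighbours have not moved. I continue the push.

```bash
python3 -m jog '[[0,0.5,0,0,0,0,-1],[0,1,0,0,0,0,-1],[0,1.5,0,0,0,0,-1],[0,2,0,0,0,0,-1],[0,2.5,0,0,0,0,-1],[0,3,0,0,0,0,-1],[0,3.5,0,0,0,0,-1],[0,4,0,0,0,0,-1],[0,4.5,0,0,0,0,-1],[0,5,0,0,0,0,-1],[0,5.5,0,0,0,0,-1],[0,6,0,0,0,0,-1]]'; python3 - <<'E'
from h import *
f=imaging.grab_frame("top"); cv2.imwrite("pics/t2.png",crop(f,285,140,385,235,6,0))
E
```

```text
time_s: 5.9
tool_pos: [0.553, -0.1462, 0.0213]
tool_rot: [0.026, 1.0, 0.0, 0.001]
wrist_force: [0.4, -0.9, 1.4]
gripper_width: 0.0
```

View pics/t2.png

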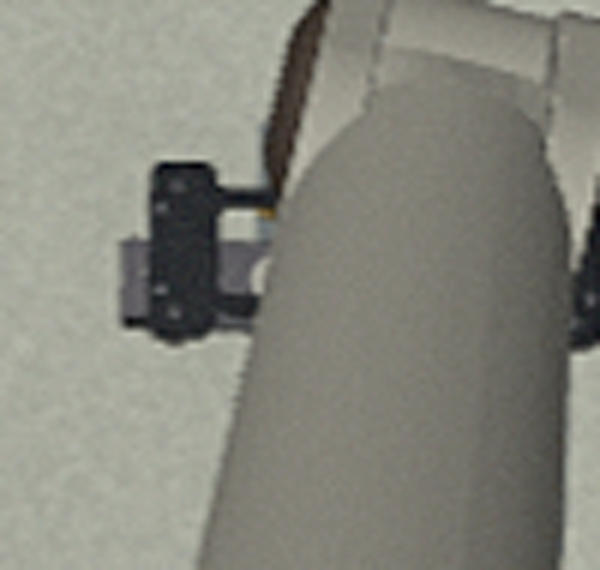

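The top view is mostly arm. The pack's leading end shows at crop x≈122, y 240–328.

```bash
python3 - <<'E'
from h import *
f=imaging.grab_frame("top")
for y in(240,326): print(back(f,285+122.5/6-.5,140+(y+.5)/6-.5,.05))
E
```

```text
[ 0.57588296 -0.03899504  0.05      ]
[ 0.53670902 -0.03809048  0.05      ]
```

```bash
python3 -m jog '[[0,0.5,0,0,0,0,-1],[0,1,0,0,0,0,-1],[0,1.5,0,0,0,0,-1],[0,2,0,0,0,0,-1],[0,2.4,0,0,0,0,-1],[0,2.5,0,0,0,0,-1],[0,2.5,0,0,0,0,-1],[0,1.5,0,0,0,0,-1],[0,1.5,-3,0,0,0,-1],[0,1.5,-8,0,0,0,-1],[0,1.5,-12,0,0,0,-1],[0,1.5,-12,0,0,0,-1]]'; python3 - <<'E'
from h import *
plan(.45,.1,.2,-3)
E
```

```text
time_s: 7.2
tool_pos: [0.5581, -0.1326, 0.1475]
tool_rot: [0.026, 1.0, -0.0, 0.006]
wrist_force: [1.1, 0.1, -0.2]
gripper_width: 0.0004
[11.92 22.68 -5.39] [ 0.54  0.54 90.07] t 7.2
```

```bash
python3 -m jog '[[1,3,-0.5,0,0,8,-1],[2,6,-1,0,0,16,-1],[3,9,-1.5,0,0,24,0],[4,12,-2,0,0,32,0.5],[5,15,-2.5,0,0,40,0.5],[6,18,-3,0,0,48,0.5],[7,21,-3.5,0,0,56,0.5],[8,24,-4,0,0,64,0.5],[9,27,-4.5,0,0,72,0.5],[10,30,-5,0,0,80,0.5],[10,33,-5,0,0,88,0.5],[10,35,-5,0.5,0.5,90,0.5]]'; python3 - <<'E'
from h import *
f=imaging.grab_frame("top"); cv2.imwrite("pics/t3.png",crop(f,265,140,385,235,6,0))
E
```

```text
time_s: 8.4
tool_pos: [0.4747, 0.2241, 0.196]
tool_rot: [0.726, 0.688, 0.0, -0.0]
wrist_force: [1.0, 0.0, -0.4]
gripper_width: 0.0683
```

View pics/t3.png

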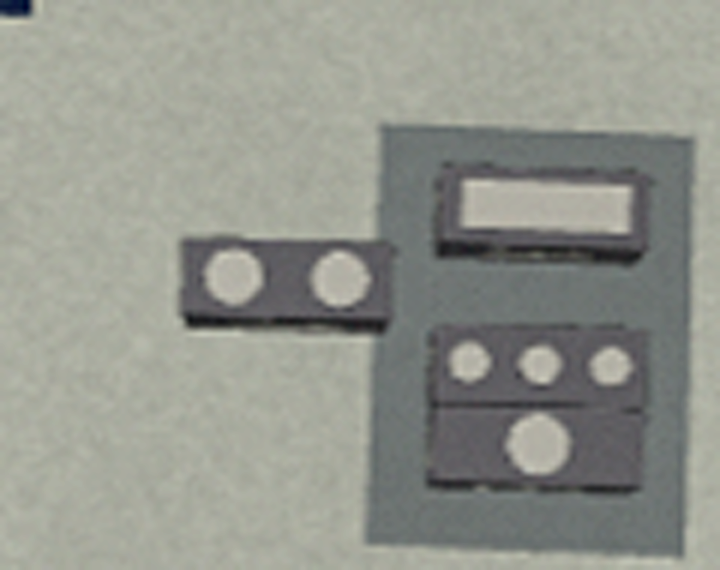

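The pack stands clear, with caps at crop (233,276) and (340,278). Its rear edge is at x≈393 and the row's front edge is at ≈435, a gap of about 17 mm. The neighbours are in place.

```bash
python3 - <<'E'
from h import *
f=imaging.grab_frame("top")
P=lambda x,y,z: back(f,265+(x+.5)/6-.5,140+(y+.5)/6-.5,z)[:2]
a,b=P(233,276,.0525),P(340,278,.0525); d=a-b
c=(a+b)/2; yaw=np.degrees(np.arctan2(d[1],d[0])); print(c,np.linalg.norm(d),yaw)
for p in((469,362),(610,365),(538,443),(460,205),(632,207)): print(P(*p,.0525))
plan(c[0],c[1],.13,yaw-90); plan(c[0],c[1],.018,yaw-90); print(bot.get_obs()["qpos"].round(2))
E
```

```text
[ 0.55812031 -0.05866509] 0.048185029464036785 87.48203574036414
[ 0.51755318 -0.13954617]
[ 0.51458497 -0.2028872 ]
[ 0.48033729 -0.16919625]
[ 0.58904982 -0.13792371]
[ 0.58624441 -0.21584441]
[-27.95   9.63   6.55] [ 0.02 -0.05 -0.19] t 8.5
[-27.96   9.62  17.75] [ 0.02 -0.05 -0.19] t 8.5
[-0.64  0.26  0.17  1.89 -0.05  1.   -0.49]
```

```bash
python3 -m jog '[[-4,1.5,0,0,0,0,0.5],[-8,3,0,0,0,0,0.5],[-12,4.5,0,0,0,0,0.5],[-16,6,0,0,0,0,0.5],[-20,7.5,0,0,0,0,0.5],[-24,9,1,0,0,0,0.5],[-28,9.6,3,0,0,0,0.5],[-28,9.6,6,0,0,0,0.5],[-28,9.6,6.5,0,0,0,0.5],[-28,9.6,6.5,0,0,0,0.5]]'; python3 -c "
from h import *
plan(.5581,-.0587,.018,-2.5)"
```

```text
time_s: 9.5
tool_pos: [0.5561, -0.0595, 0.1293]
tool_rot: [0.724, 0.69, -0.001, -0.002]
wrist_force: [0.4, 0.4, 0.1]
gripper_width: 0.0688
[ 0.07  0.23 11.13] [-0.19 -0.05 -0.22] t 9.5
```

```bash
python3 -m jog '[[0.1,0.2,4,0,0,0,0.5],[0.1,0.2,8,0,0,0,0.5],[0.1,0.2,10,0,0,0,0.5],[0.1,0.2,11,0,0,0,0.5],[0.1,0.2,11,0,0,0,0.5],[0.1,0.2,11,0,0,0,0.2],[0.1,0.2,11,0,0,0,0],[0.1,0.2,11,0,0,0,-0.15],[0.1,0.2,11,0,0,0,-0.3],[0.1,0.2,11,0,0,0,-0.4],[0.1,0.2,11,0,0,0,-0.5],[0.1,0.2,11,0,0,0,-0.5]]' 15; python3 -c "
from h import *
plan(.5427-.209*.14,.2216-.978*.14,.0195,-12.07)"
```

```text
time_s: 10.7
tool_pos: [0.5584, -0.0584, 0.0199]
tool_rot: [0.724, 0.69, -0.0, -0.001]
wrist_force: [-0.0, -0.0, 5.6]
gripper_width: 0.0358
[14.08 -5.17  0.06] [-0.13 -0.05  9.35] t 10.7
```

```bash
python3 -c "
from h import *
plan(.5427-.209*.09,.2216-.978*.09,.0195,-12.07)
im=cv2.imread('pics/scene0.png')[130:185,350:450]
cv2.imwrite('pics/s0b.png',cv2.convertScaleAbs(cv2.resize(im,None,fx=8,fy=8,interpolation=cv2.INTER_CUBIC),alpha=1.5))"
```

```text
[19.02 -4.36  0.07] [-0.13 -0.05  9.35] t 10.7
```

View pics/s0b.png

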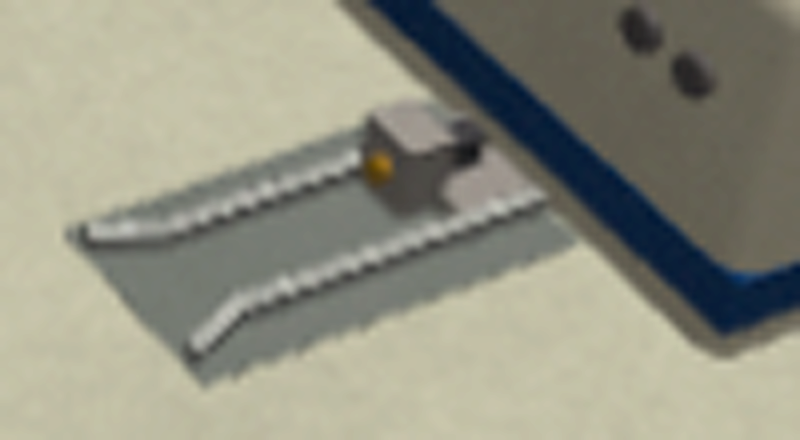

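The scene crop shows the near rail (245,300)–(540,195), the far rail (170,227)–(355,158), the flare ends at (88,230) and (193,345), and the pin at (379,168).

```bash
python3 - <<'E'
from h import *
f=imaging.grab_frame("scene")
P=lambda x,y,z: back(f,350+(x+.5)/8-.5,130+(y+.5)/8-.5,z)[:2]
n1,n2,f1,f2=P(245,300,.01),P(540,195,.01),P(170,227,.01),P(355,158,.01)
for a,b in((n1,n2),(f1,f2)): d=b-a; print(a,b,np.degrees(np.arctan2(d[1],d[0])))
m=np.array([.5427,.2216]);d=np.array([.209,.978]);n=np.array([.978,-.209])
for nm,p in(("n1",n1),("n2",n2),("f1",f1),("f2",f2),("e1",P(88,230,.01)),("e2",P(193,345,.01)),("pin",P(379,168,.026))): q=p-m;print(nm,(q@d).round(4),(q@n).round(4))
E
python3 -m jog '[[1.5,-0.3,0,0,0,1,-0.5],[3.2,-0.7,0,0,0,2,-0.5],[5,-1.1,0,0,0,3,-0.5],[6.8,-1.5,0,0,0,4,-0.5],[8.6,-2,0,0,0,5,-0.5],[10.4,-2.4,0,0,0,6,-0.5],[12.2,-2.8,0,0,0,7,-0.5],[14,-3.2,0,0,0,8,-0.5],[16,-3.6,0,0,0,9,-0.5],[17.6,-4,0,0,0,9.4,-0.5],[18.6,-4.3,0,0,0,9.4,-0.5],[19,-4.4,0,0,0,9.4,-0.5]]'
```

```text
[0.56958663 0.21463473] [0.60200925 0.34960226] 76.49205875250274
[0.52172313 0.22307923] [0.53980197 0.30991897] 78.23978640422416
n1 -0.0012 0.0278
n2 0.1376 0.0313
f1 -0.0029 -0.0208
f2 0.0858 -0.0213
e1 -0.0321 -0.0342
e2 -0.0329 0.0394
pin 0.0772 0.0027
time_s: 11.95
tool_pos: [0.523, 0.1343, 0.0199]
tool_rot: [0.777, 0.629, -0.001, -0.001]
wrist_force: [0.6, -0.9, -0.2]
gripper_width: 0.0359
```

```bash
python3 -m jog '[[0.4,0.1,0,0,0,0.2,-0.5],[0.9,0.2,0,0,0,0.3,-0.5],[1.4,0.3,0,0,0,0.3,-0.5],[1.9,0.3,0,0,0,0.3,-0.5],[2.4,0.3,0,0,0,0.3,-0.5],[2.9,0.3,0,0,0,0.3,-0.5],[3.4,0.3,0,0,0,0.3,-0.5],[3.9,0.3,0,0,0,0.3,-0.5],[4.4,0.3,0,0,0,0.3,-0.5],[4.7,0.3,0,0,0,0.3,-0.5],[5,0.3,0,0,0,0.3,-0.5]]'; python3 - <<'E'
from h import *
o=bot.get_obs(); R=Ro.from_quat(o["tool_rot"]); print("tool F",R.inv().apply(o["wrist_force"]).round(2),o["wrist_torque"].round(2))
f=imaging.grab_frame("scene"); cv2.imwrite("pics/s4.png",crop(f,330,110,450,200,6,0))
E
```

```text
time_s: 13.05
tool_pos: [0.5363, 0.1829, 0.0199]
tool_rot: [0.779, 0.627, -0.001, -0.001]
wrist_force: [-0.6, -2.0, 1.3]
gripper_width: 0.0359
tool F [-2.06 -0.17 -1.34] [-0.49  0.18  0.04]
```

View pics/s4.png

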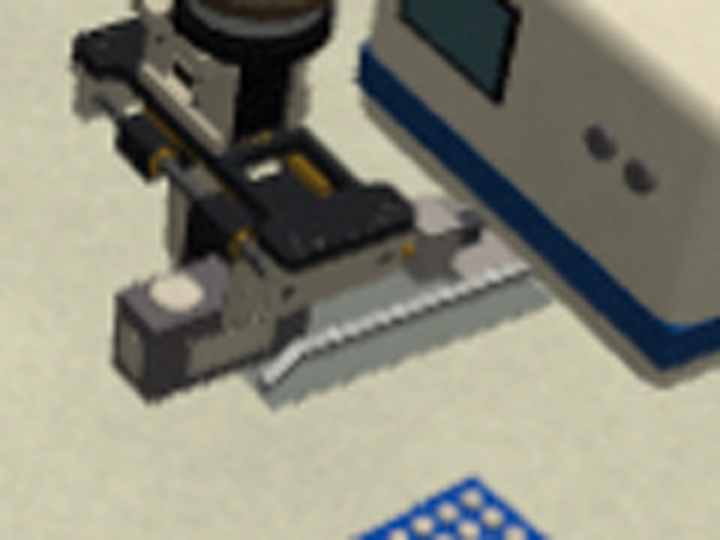

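The pack's front is inside the flare (crop ~290,330), the side force is about zero and the drag is 2 N. I go on in.

```bash
python3 -m jog '[[0.4,0,0,0,0,0,-0.5],[0.8,0,0,0,0,0,-0.5],[1.2,0,0,0,0,0,-0.5],[1.6,0,0,0,0,0,-0.5],[2,0,0,0,0,0,-0.5],[2.4,0,0,0,0,0,-0.5],[2.8,0,0,0,0,0,-0.5],[3.2,0,0,0,0,0,-0.5]]'; cat > fz.py <<'E'
from h import *
o=bot.get_obs(); R=Ro.from_quat(o["tool_rot"]); q=o["tool_pos"][:2]-[.5427,.2216]
print("tool F",R.inv().apply(o["wrist_force"]).round(2),"T",R.inv().apply(o["wrist_torque"]).round(2),"s",(q@[.209,.978]).round(4),"n",(q@[.978,-.209]).round(4),"yaw",np.degrees(2*np.arctan2(o["tool_rot"][1],o["tool_rot"][0])).round(2))
E
python3 fz.py
```

```text
time_s: 13.9
tool_pos: [0.5433, 0.2152, 0.0199]
tool_rot: [0.779, 0.627, -0.001, -0.001]
wrist_force: [0.0, -0.9, 0.6]
gripper_width: 0.0357
tool F [-0.86  0.22 -0.6 ] T [ 0.05 -0.42 -0.  ] s -0.0062 n 0.0019 yaw 77.71
```

```bash
python3 -m jog '[[0.4,0,0,0,0,0,-0.5],[0.8,0,0,0,0,0,-0.5],[1.2,0,0,0,0,0,-0.5],[1.5,0,0,0,0,0,-0.5],[1.8,0,0,0,0,0,-0.5],[2.1,0,0,0,0,0,-0.5],[2.4,0,0,0,0,0,-0.5],[2.6,0,0,0,0,0,-0.5]]'; python3 fz.py
```

```text
time_s: 14.7
tool_pos: [0.5488, 0.241, 0.0199]
tool_rot: [0.779, 0.627, -0.001, -0.001]
wrist_force: [0.5, -1.5, 1.2]
gripper_width: 0.0357
tool F [-1.41  0.8  -1.21] T [ 0.04 -0.44  0.01] s 0.0202 n 0.002 yaw 77.72
```

```bash
python3 -m jog '[[0.1,0,0,0,0,0,-0.5],[0.2,0,0,0,0,0,-0.5],[0.3,0,0,0,0,0,-0.5],[0.4,0,0,0,0,0,-0.5],[0.5,0,0,0,0,0,-0.5],[0.6,0,0,0,0,0,-0.5],[0.7,0,0,0,0,0,-0.5]]'; python3 fz.py
```

```text
time_s: 15.4
tool_pos: [0.5503, 0.2479, 0.0199]
tool_rot: [0.779, 0.627, -0.001, -0.001]
wrist_force: [-0.2, -1.8, 1.4]
gripper_width: 0.0361
tool F [-1.76  0.19 -1.45] T [ 0.04 -0.35 -0.05] s 0.0273 n 0.002 yaw 77.72
```

```bash
python3 -m jog '[[0.1,0,0,0,0,0,-0.5],[0.2,0,0,0,0,0,-0.5],[0.3,0,0,0,0,0,-0.5]]'; python3 fz.py;  python3 -m jog '[[0.1,0,0,0,0,0,-0.5],[0.2,0,0,0,0,0,-0.5]]'; python3 fz.py
```

```text
time_s: 15.7
tool_pos: [0.5508, 0.2499, 0.0199]
tool_rot: [0.779, 0.627, -0.001, -0.001]
wrist_force: [-1.1, -3.3, 2.4]
gripper_width: 0.0354
tool F [-3.5  -0.39 -2.35] T [ 0.08 -0.96 -0.06] s 0.0294 n 0.002 yaw 77.69
time_s: 15.9
tool_pos: [0.5511, 0.2513, 0.0199]
tool_rot: [0.779, 0.627, -0.002, -0.001]
wrist_force: [-1.6, -5.2, 3.3]
gripper_width: 0.0355
tool F [-5.45 -0.49 -3.29] T [ 0.21 -1.01 -0.09] s 0.0308 n 0.002 yaw 77.67
```

```bash
python3 -m jog '[[0.1,0,0,0,0,0,-0.5],[0.1,0,0,0,0,0,-0.5]]'; python3 fz.py
```

```text
time_s: 16.1
tool_pos: [0.5513, 0.2523, 0.0199]
tool_rot: [0.779, 0.627, -0.002, -0.001]
wrist_force: [-1.1, -2.6, 3.2]
gripper_width: 0.0358
tool F [-2.79 -0.51 -3.2 ] T [ 0.24 -0.94 -0.05] s 0.0318 n 0.002 yaw 77.67
```

```bash
for i in 1; do python3 -m jog '[[0.1,0,0,0,0,0,-0.5],[0.1,0,0,0,0,0,-0.5]]'; python3 fz.py; done
```

```text
time_s: 16.3
tool_pos: [0.5516, 0.2535, 0.0199]
tool_rot: [0.779, 0.627, -0.001, -0.001]
wrist_force: [-1.8, -3.6, 2.3]
gripper_width: 0.0356
tool F [-3.93 -0.96 -2.34] T [ 0.22 -0.96 -0.03] s 0.033 n 0.002 yaw 77.68
```

```bash
python3 -m jog '[[0.1,0,0,0,0,0,-0.5],[0.1,0,0,0,0,0,-0.5]]'; python3 fz.py
```

```text
time_s: 16.5
tool_pos: [0.5516, 0.2538, 0.0199]
tool_rot: [0.779, 0.627, -0.002, -0.001]
wrist_force: [-1.5, -5.4, 4.3]
gripper_width: 0.0358
tool F [-5.59 -0.36 -4.3 ] T [ 0.29 -1.26 -0.05] s 0.0334 n 0.002 yaw 77.66
```

```bash
python3 -m jog '[[0.1,0,0,0,0,0,-0.5],[0.2,0,0,0,0,0,-0.5],[0.2,0,0,0,0,0,-0.5]]'; python3 fz.py
```

```text
time_s: 16.8
tool_pos: [0.5517, 0.2538, 0.0199]
tool_rot: [0.779, 0.627, -0.003, -0.001]
wrist_force: [-2.4, -7.5, 5.6]
gripper_width: 0.0356
tool F [-7.86 -0.73 -5.52] T [ 0.31 -1.83 -0.1 ] s 0.0333 n 0.002 yaw 77.61
```

```bash
python3 -m jog '[[0.1,0,0,0,0,0,-0.5],[0.2,0,0,0,0,0,-0.5],[0.3,0,0,0,0,0,-0.5],[0.35,0,0,0,0,0,-0.5]]' 20; python3 fz.py
```

```text
time_s: 17.2
tool_pos: [0.5517, 0.2537, 0.0198]
tool_rot: [0.78, 0.626, -0.005, 0.0]
wrist_force: [-4.2, -10.6, 9.5]
gripper_width: 0.0356
tool F [-11.38  -1.83  -9.43] T [ 0.57 -2.66 -0.18] s 0.0333 n 0.0021 yaw 77.53
```

The stop is felt: the position holds at s=33.3 mm while the force rises to 11 N, and the pin had been met about 5 mm earlier. I relax, let go and lift.

```bash
python3 -m jog '[[0,0,0,0,0,0,-0.5],[0,0,0,0,0,0,-0.5],[0,0,0,0,0,0,-0.3],[0,0,0,0,0,0,-0.1],[0,0,0,0,0,0,0.1],[0,0,0,0,0,0,0.3],[0,0,0,0,0,0,0.3],[0,0,-1,0,0,0,0.3],[0,0,-3,0,0,0,0.3],[0,0,-6,0,0,0,0.3],[0,0,-10,0,0,0,0.3],[0,0,-13,0,0,0,0.3]]'; python3 -c "
from h import *
plan(.40,-.1,.2,-12)"
```

```text
time_s: 18.4
tool_pos: [0.5535, 0.2549, 0.1529]
tool_rot: [0.78, 0.626, -0.004, 0.0]
wrist_force: [1.0, 0.8, -0.3]
gripper_width: 0.06
[-38.    -7.34  -4.41] [-0.27  0.4  -0.48] t 18.4
```

```bash
python3 -m jog '[[-3,-0.6,-2,0,0,0,0.3],[-7,-1.3,-4,0,0,0,0.3],[-11,-2,-5,0,0,0,0.3],[-15,-3,-5,0,0,0,0.3],[-19,-3.7,-5,0,0,0,0.3],[-23,-4.5,-5,0,0,0,0.3],[-27,-5.3,-5,0,0,0,0.3],[-31,-6,-5,0,0,0,0.3],[-34,-7,-5,0,0,0,0.3],[-37,-7.3,-5,0,0,0,0.3],[-37,-7.3,-5,0,0,0,0.3]]'; python3 - <<'E'
from h import *
f=imaging.grab_frame("scene"); a=crop(f,340,120,440,190,7,0)
g=imaging.grab_frame("top"); b=crop(g,145,160,245,225,7,0)
cv2.imwrite("pics/fin.png",cv2.resize(np.vstack([a,b]),None,fx=.63,fy=.63)); cv2.imwrite("pics/fin_top.png",g["pixels"][:,:,::-1])
E
```

```text
time_s: 19.5
tool_pos: [0.4013, -0.0939, 0.2067]
tool_rot: [0.782, 0.624, -0.004, 0.001]
wrist_force: [0.3, -0.6, -0.5]
gripper_width: 0.0598
```

View pics/fin.png

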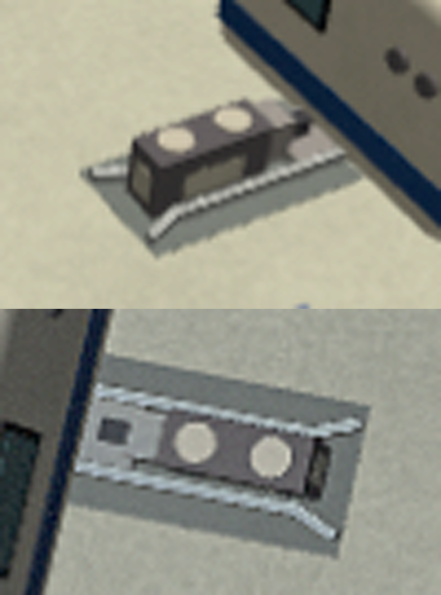

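The final views show the pack between the rails, its front face against the stop block with no gap visible and the pin hidden. The gripper is well away, so I hand in.

```bash
python3 -c "
from cell import ticket
print(ticket.finish_job())"
```

```text
the job is handed in; nothing more can be done
None
```

I pushed the two-cap pack out of the row until it stood about 17 mm clear. I then gripped it across its width, slid it along the bench between the rails and pressed it home. The job was handed in at about 20 s on the robot's clock.

- **Feel for the stop:** the pin's resistance began about 5 mm before the stop. After that the position held still while I raised the push to about 11 N. I let go there and lifted the hand away.
- **Final pictures:** the pack sits against the stop block with no gap visible. The pin is hidden behind the pack, so the evidence that it is pressed in is the 5 mm of travel and the rigid stop, not a direct view.
- **Other packs:** after the push, the three-cap pack measured within 1 mm of its starting place. The one-cap and long-lid packs looked in place in the same picture. I did not measure them, or the loose objects, again after the loading, but the hand did not go near them.
- **Disagreement:** the two cameras differed by about 3 mm on the bay's middle line. I steered along the average of the two, and side forces stayed under 2 N.

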